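Shut down the sound rig at its power panel

ROBOT

A 7-joint arm with a two-finger parallel gripper is mounted at the origin on the work surface. World frame = base frame: x ahead of the robot, y to its left, z up, the work surface at z = 0. Lengths are in m, angles in rad, forces in N, time in s.
With the tool pointing down it reaches from about 0.4 to 0.85 m from the base axis. Payload 10.4 kg.
Tool frame: the origin (TCP) lies between the finger pads; the fingertips stand 11 mm ahead of it and the grasp point (between the pads) lies 8 mm behind it (tip_reach is the distance from the TCP to the fingertips, in m); z points along the fingers, y is the line along which they close (so a half turn about z gives the same grasp; the last joint's range is limited). The gripper opens to 85 mm and grips with 20 to 120 N. Pads are 22 mm wide; open, the fingers measure 114 mm over their backs; the gripper's body (76 mm by 85 mm) begins 54 mm behind the grasp point. The pads swing forward as they close: fully open they stand 13 mm farther back than shut.
Start: joints at [-1.365, 0.332, -0.065, 1.46, 0.022, 1.35, -0.088], TCP at [0.142, 0.609, 0.216] pointing down, gripper open.
Joint ranges: [-2.6, 2.6], [-0.5, 2.12], [-1.47, 1.34], [0.16, 2.42], [-1.27, 4.41], [0.06, 2.06], [-2.6, 2.6]. Speed limits (rad/s): [2.22, 2.22, 2.79, 2.79, 3.14, 3.14, 3.14].

INTERFACE

Orientations are given as a unit quaternion [x, y, z, w].
In Python, from workcell import * gives the robot as it stands.
- The arm moves only by the shell command python3 -m inch 'ROWS' [OPENING] [FORCE]. ROWS is JSON, a list of rows, each an object with "slide": the shift along the world's x, y, z in m, a list of three; "yaw": the turn about the world's z in rad. A call has 1 to 20 rows; each row is the pose to reach, as a shift and turn from the pose commanded when the call began; what a row does not reach only later rows make up. A row lasts 1/12 s, in which the tool goes at most 41.7 mm and 7.16 degrees, less where a joint would pass 70% of its speed; a pose out of reach is approached as far as the arm can. A call with a gripper value outside its range is refused whole. OPENING is the closure in counts, from 0 (fully open) to 255 (shut), set as the call begins (- or left out, the last holds). The fingers move at their own pace and stop on an object; FORCE is the grip in N (left out, the last holds). Time passes only in rows, so rows that repeat a pose let the fingers close. It gives the time, the measured TCP pose, the force, the opening and the grip force at its end, in the units of the state.
- get_obs(): the state, without advancing time (a new reading comes with each control period).
- camera(name): name is "scene" or "top" or "wrist"; returns a dict with "frame" (420x560x3 uint8, red, green, blue), "fx", "fy", "cx", "cy" (pixels), "extrinsics" (4x4, takes a point from world to camera coordinates). Camera axes: x right, y down, z forward; pixel columns grow to the right and rows downward; lengths in m; the calibration is good to about 2 mm. A picture is of the moment at which its call begins. There is no depth.
- hand_in(): hands the job in; it is judged then, once.
The state is a dict: "clock": time; "joint_pos": joint angles; "joint_velocities": joint speeds; "tau": joint torques, N m; "position": TCP position; "ee_rot": TCP orientation; "ft_force": force on the tool from outside, world axes, zero at the start; "torque": the same for the moment, N m; "grip_width": opening from 0.0 (shut) to 1.0 (fully open); "grasp_force": force on a finger pad.
Only numpy, scipy, OpenCV 4.12 (cv2) and the standard library are available. Lean on these libraries where they do the work, as an engineer would, in place of code of your own. Each camera call takes 0.05 s, during which the arm holds its last target. There are 200 camera calls.

TASK

The show is over: with a fingertip, push the red power-panel toggle lever (amplifiers) over until it snaps OFF, towards the near side of the case, and only then push the blue one (mixing desk) OFF the same way, so that the loudspeakers do not thump. Leave the yellow and white levers as they are, and do not move or pick up the things lying on the case.

Things in the scene. Friction and masses are not known exactly. Their poses are not given: they have to be found in the camera images.
- case: Black top-loading 19-inch rack case, lid off, fixed, aluminium edges; 530 mm wide (its y), 310 mm deep (its x), 130 mm tall. Origin at the centre of its underside; x points from its near side (the operator's) to its far side, z up. A level panel face lies 118 mm above the origin, inside a rim 12 mm higher: power panel in the far half, blank panel in the near half.
- power_panel (a point): Middle of the row of four toggle switches, on the panel face; axes as the case's. The pivots stand at y = 135, 45, -45 and -135 mm from here, x = 0; which colour is where differs each time. Each switch has a 19 x 58 mm strip of tape of its colour on the panel, 43 mm from the pivot on the far (ON) side.
- amp (a joint): Angle of the lever with red sleeve and red tape (the power amplifiers), rad. 0 = OFF, leaning 0.3 rad to the case's -x (near) side; 0.6 = ON, leaning 0.3 rad to +x (far), where its plate has a white bar. Starts ON. Bistable: past 0.3 a spring snaps it to the other end; about 4 N at the tip starts it, less towards the middle.
- amp_tip (a point): Centre of the rounded end of the red-sleeved lever; moves with it. The lever is 32 mm long from its pivot, 6 mm above the panel, to here, and swings about the case's y axis; sleeve 10 mm thick, end radius 5 mm; fixed bushing 15 mm across, 10.5 mm tall. At rest this point is 37 mm above the panel, 9.5 mm to the ON or OFF side of the pivot.
- desk (a joint): Angle of the lever with blue sleeve and blue tape (the mixing desk), rad. 0 = OFF, leaning 0.3 rad to the case's -x (near) side; 0.6 = ON, leaning 0.3 rad to +x (far), where its plate has a white bar. Starts ON. Bistable: past 0.3 a spring snaps it to the other end; about 4 N at the tip starts it, less towards the middle.
- desk_tip (a point): Centre of the rounded end of the blue-sleeved lever; moves with it. The lever is 32 mm long from its pivot, 6 mm above the panel, to here, and swings about the case's y axis; sleeve 10 mm thick, end radius 5 mm; fixed bushing 15 mm across, 10.5 mm tall. At rest this point is 37 mm above the panel, 9.5 mm to the ON or OFF side of the pivot.
- radio (a joint): Angle of the lever with yellow sleeve and yellow tape (the radio microphone receivers), rad. 0 = OFF, leaning 0.3 rad to the case's -x (near) side; 0.6 = ON, leaning 0.3 rad to +x (far), where its plate has a white bar. Starts ON. Bistable: past 0.3 a spring snaps it to the other end; about 4 N at the tip starts it, less towards the middle.
- radio_tip (a point): Centre of the rounded end of the yellow-sleeved lever; moves with it. The lever is 32 mm long from its pivot, 6 mm above the panel, to here, and swings about the case's y axis; sleeve 10 mm thick, end radius 5 mm; fixed bushing 15 mm across, 10.5 mm tall. At rest this point is 37 mm above the panel, 9.5 mm to the ON or OFF side of the pivot.
- lamp (a joint): Angle of the lever with white sleeve and white tape (the work lights), rad. 0 = OFF, leaning 0.3 rad to the case's -x (near) side; 0.6 = ON, leaning 0.3 rad to +x (far), where its plate has a white bar. Starts either way. Bistable: past 0.3 a spring snaps it to the other end; about 4 N at the tip starts it, less towards the middle.
- lamp_tip (a point): Centre of the rounded end of the white-sleeved lever; moves with it. The lever is 32 mm long from its pivot, 6 mm above the panel, to here, and swings about the case's y axis; sleeve 10 mm thick, end radius 5 mm; fixed bushing 15 mm across, 10.5 mm tall. At rest this point is 37 mm above the panel, 9.5 mm to the ON or OFF side of the pivot.
- bodypack: Loose dark grey belt-pack transmitter with small grey-green display, 92 x 64 x 22 mm, lying on the blank panel. Origin at the centre of its underside.
- tape_roll: Loose roll of pink tape lying flat on the blank panel, 90 mm across, 25 mm high, hole 76 mm. Origin at the centre of its underside.
- di_box: Loose green metal direct-injection box with dark top plate, about 112 x 76 x 45 mm, lying on the blank panel. Origin at the centre of its underside.
- mixer: Mixing desk standing fixed on the table at the robot's right, 390 x 290 mm, up to 90 mm tall. Origin at the centre of its underside.

How it is judged:
By the outcome, as a careful person would: the job done as asked, in the order asked, and still so for the second after the job is handed in, with the robot touching nothing.
It also fails if it takes over 35 s, if anything falls off the work surface, if the arm or the gripper's body presses on something with over 40 N, if the wrist force passes 120 N, or if a joint passes its speed limit or range.

## Working session

There is one attempt and no reset: what is moved stays moved. The work goes in short steps, Python scripts to look and compute and a shell command to move; the robot and the scene stay as the last step left them, time stands still between calls to the robot, and variables do not carry over. Pictures are saved under pics/ and viewed, at most 10 in all, crops included, and the job is handed in when it is done.

```bash
mkdir -p pics; python3 - <<'E'
from workcell import *
import cv2,numpy as np
for n in("scene","top"):
    c=camera(n);cv2.imwrite(f"pics/{n}0.png",c["frame"][:,:,::-1]);print(n,c["fx"],c["cx"],c["cy"],np.round(c["extrinsics"],4).tolist())
o=get_obs();print(o["position"],o["ee_rot"],o["grip_width"],o["clock"])
E
```

```text
scene 525.9264754872863 282.70401704589335 202.84536599970158 [[0.7439, 0.6683, -0.0035, -0.2507], [0.4303, -0.483, -0.7626, -0.257], [-0.5113, 0.5658, -0.6468, 1.7733], [0.0, 0.0, 0.0, 1.0]]
top 464.07777882888905 268.18882203096155 210.65716836431037 [[0.0204, -0.9993, 0.0304, -0.2412], [-0.9972, -0.0225, -0.071, 0.5756], [0.0716, -0.0289, -0.997, 1.115], [0.0, 0.0, 0.0, 1.0]]
[0.14170792 0.60836384 0.21521278] [ 1.14153957e-01  9.93462878e-01 -6.19138759e-04 -2.97142333e-05] 1.0020649513888065 0.1
```

View pics/top0.png

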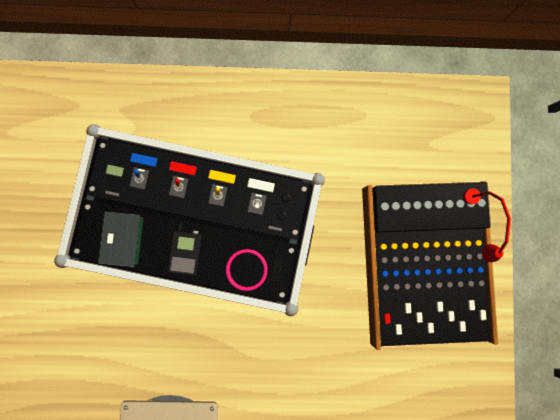

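View pics/scene0.png

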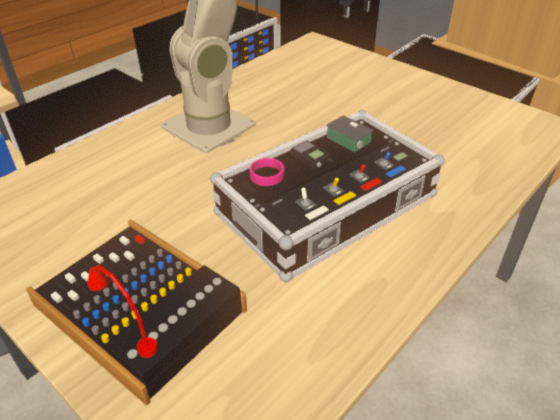

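The top view shows tapes from left to right: blue (144,159), red (183,168), yellow (222,177) and white (261,185). The levers stand below them. The di_box, bodypack and tape roll are on the near half. I'll fit the case pose from the tapes.

```bash
cat > h.py <<'E'
from workcell import *
import cv2,numpy as np
def ray(c,u,v,z):
    E=c["extrinsics"];R=E[:3,:3];o=-R.T@E[:3,3]
    d=R.T@np.array([(u-c["cx"])/c["fx"],(v-c["cy"])/c["fy"],1]);return (o+d*(z-o[2])/d[2])
def px(c,p):
    q=c["extrinsics"][:3]@np.append(p,1);return np.array([c["fx"]*q[0]/q[2]+c["cx"],c["fy"]*q[1]/q[2]+c["cy"]])
E
python3 - <<'E'
from h import *
c=camera("top");f=c["frame"].astype(int)
g=f.max(2)
P=[]
for (u,v) in[(144,159),(183,168),(222,177),(261,185)]:
    m=np.zeros(g.shape);w=g[v-9:v+10,u-17:u+18]>110
    n,l,s,ce=cv2.connectedComponentsWithStats(w.astype(np.uint8))
    k=1+np.argmax(s[1:,4]);uv=ce[k]+[u-17,v-9];P.append(ray(c,*uv,0.118)[:2]);print(uv,s[k])
P=np.array(P);L=np.c_[[.043]*4,[.135,.045,-.045,-.135]]
a=L-L.mean(0);b=P-P.mean(0)
th=np.arctan2((a[:,0]*b[:,1]-a[:,1]*b[:,0]).sum(),(a*b).sum());R=np.array([[np.cos(th),-np.sin(th)],[np.sin(th),np.cos(th)]])
t=P.mean(0)-R@L.mean(0);print("yaw",th,"pp",t,"res mm",1e3*(P-(L@R.T+t)))
print("pivots",[0,.135]@R.T+t,[0,.045]@R.T+t)
# corners check: case corners at z .13
for u,v in[(93,130),(319,179),(292,309),(61,261)]:print(R.T@(ray(c,u,v,.13)[:2]-t))
big=cv2.resize(c["frame"][110:260,80:300,::-1],None,fx=3.6,fy=3.6,interpolation=cv2.INTER_CUBIC);cv2.imwrite("pics/crop.png",big)
E
```

```text
[143.24888889 159.23111111] [  3   3  27  13 225]
[182.52066116 167.85123967] [  3   2  28  14 242]
[221.60956175 176.31474104] [  3   2  28  14 251]
[260.64541833 184.72111554] [  3   2  28  14 251]
yaw -0.19093908295608883 pp [ 0.61558123 -0.0669224 ] res mm [[ 0.13605328  0.18731304]
 [-0.11964679 -0.01941019]
 [-0.07320452 -0.02821552]
 [ 0.05679803 -0.13968733]]
pivots [0.64120167 0.06562417] [ 0.62412138 -0.02274021]
[0.08172794 0.25543386]
[ 0.0821511  -0.26049005]
[-0.21227536 -0.26048985]
[-0.21492675  0.25446219]
```

View pics/crop.png

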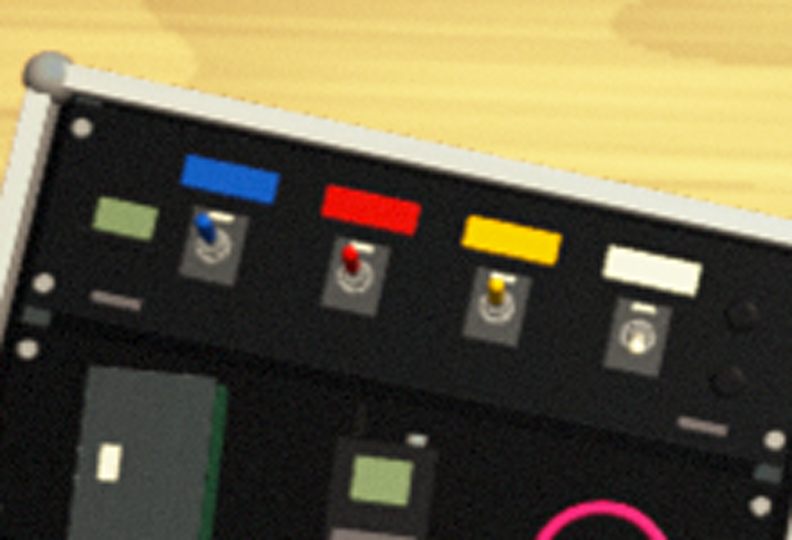

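Blue, red and yellow lean far (ON), and white appears to lean near. The pose fit residuals are about 0.2 mm and its yaw is -0.191. First move: shut the fingers and go above the far side of the red lever.

```bash
python3 -m inch '[{"slide":[0.04,-0.05,0],"yaw":0.01},{"slide":[0.07,-0.08,0],"yaw":0.02},{"slide":[0.1,-0.11,0],"yaw":0.04},{"slide":[0.12,-0.14,0],"yaw":0.04},{"slide":[0.14,-0.17,0],"yaw":0.04},{"slide":[0.16,-0.2,0],"yaw":0.04},{"slide":[0.19,-0.23,0],"yaw":0.04},{"slide":[0.21,-0.26,0],"yaw":0.04},{"slide":[0.24,-0.29,0],"yaw":0.04},{"slide":[0.26,-0.32,0],"yaw":0.04},{"slide":[0.29,-0.35,0],"yaw":0.04},{"slide":[0.31,-0.38,0],"yaw":0.04},{"slide":[0.34,-0.41,0],"yaw":0.04},{"slide":[0.36,-0.44,0],"yaw":0.04},{"slide":[0.39,-0.47,0],"yaw":0.04},{"slide":[0.41,-0.5,0],"yaw":0.04},{"slide":[0.44,-0.53,0],"yaw":0.04},{"slide":[0.46,-0.56,0],"yaw":0.04},{"slide":[0.49,-0.6,0],"yaw":0.04},{"slide":[0.521,-0.639,0],"yaw":0.04}]' 255; python3 -m inch '[{"slide":[0,0,0],"yaw":0},{"slide":[0,0,0],"yaw":0},{"slide":[0,0,0],"yaw":0}]'
python3 - <<'E'
from h import *
c=camera("wrist");cv2.imwrite("pics/w1.png",c["frame"][:,:,::-1]);o=get_obs();print(tip_reach,o["position"],o["ee_rot"],o["ft_force"],o["grip_width"],o["clock"])
print(px(c,[.6241+.0093,-.0227-.0018,.155]),px(c,[.6412+.0093,.0656-.0018,.155]))
E
```

```text
clock: 1.82
position: [0.6533, -0.0187, 0.2158]
ee_rot: [0.094, 0.996, 0.0, -0.0]
ft_force: [0.8, -0.0, 0.8]
grip_width: 0.002
grasp_force: 0.0
clock: 2.07
position: [0.6523, -0.0169, 0.2154]
ee_rot: [0.094, 0.996, 0.0, -0.001]
ft_force: [-0.4, 0.4, 0.1]
grip_width: 0.003
grasp_force: 0.0
0.011 [ 0.65219458 -0.0159843   0.21567764] [ 9.35576556e-02  9.95613728e-01  3.91458446e-04 -3.41993486e-04] [-1.34705741  0.93579601 -0.42168316] 0.00017719827566911996 2.1167
[264.72307225 195.92443368] [404.07336168 196.30650798]
```

View pics/w1.png

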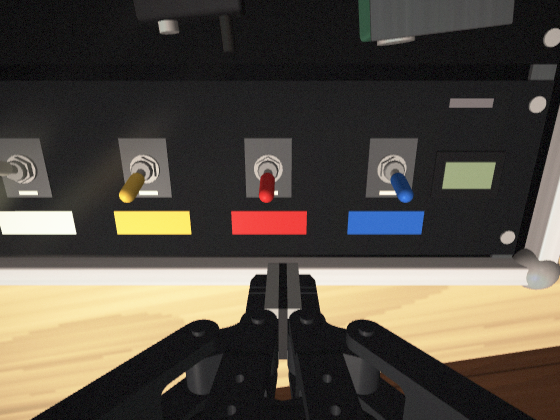

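The wrist view shows the red tip at (267,190) and the blue tip at (404,190), a few px from the prediction. The measured shortfall is (11,-14) mm. I'll correct it, descend on the far side and push.

```bash
python3 -m inch '[{"slide":[0.011,-0.014,0],"yaw":0},{"slide":[0.011,-0.014,0],"yaw":0},{"slide":[0.011,-0.014,-0.02],"yaw":0},{"slide":[0.011,-0.014,-0.04],"yaw":0},{"slide":[0.011,-0.014,-0.055],"yaw":0},{"slide":[0.011,-0.014,-0.0625],"yaw":0},{"slide":[0.011,-0.014,-0.0625],"yaw":0},{"slide":[0.011,-0.014,-0.0625],"yaw":0}]'; python3 -m inch '[{"slide":[-0.005,0.001,0],"yaw":0},{"slide":[-0.01,0.002,0],"yaw":0},{"slide":[-0.014,0.003,0],"yaw":0},{"slide":[-0.018,0.0035,0],"yaw":0},{"slide":[-0.021,0.004,0],"yaw":0},{"slide":[-0.024,0.0045,0],"yaw":0},{"slide":[-0.027,0.005,0],"yaw":0},{"slide":[-0.027,0.005,0],"yaw":0}]'; python3 - <<'E'
from h import *
c=camera("wrist");cv2.imwrite("pics/w2.png",c["frame"][:,:,::-1])
E
```

```text
clock: 2.78
position: [0.6635, -0.0304, 0.1541]
ee_rot: [0.094, 0.996, 0.0, 0.0]
ft_force: [0.6, 0.4, -0.2]
grip_width: 0.001
grasp_force: 0.0
clock: 3.45
position: [0.6361, -0.0262, 0.1535]
ee_rot: [0.094, 0.996, 0.0, -0.0]
ft_force: [0.1, -0.6, 0.3]
grip_width: -0.002
grasp_force: 0.0
```

View pics/w2.png

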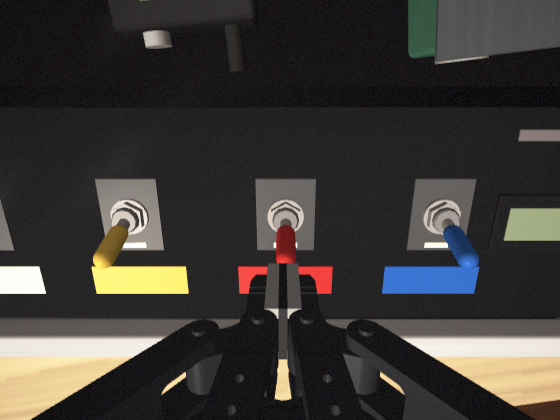

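The red lever at (286,245) is still ON, with the fingers just behind it and no contact force yet. I'll keep pushing in small steps.

```bash
for i in 1; do python3 -m inch '[{"slide":[-0.003,0.0005,0],"yaw":0},{"slide":[-0.005,0.001,0],"yaw":0},{"slide":[-0.005,0.001,0],"yaw":0}]'|grep -E "posi|ft"; python3 -m inch '[{"slide":[-0.003,0.0005,0],"yaw":0},{"slide":[-0.005,0.001,0],"yaw":0},{"slide":[-0.005,0.001,0],"yaw":0}]'|grep -E "posi|ft"; done; python3 - <<'E'
from h import *
c=camera("wrist");cv2.imwrite("pics/w3.png",c["frame"][:,:,::-1])
E
```

```text
position: [0.6312, -0.0252, 0.1534]
ft_force: [-0.2, 0.5, -0.3]
position: [0.6262, -0.0242, 0.1534]
ft_force: [0.0, 0.1, -1.1]
```

View pics/w3.png

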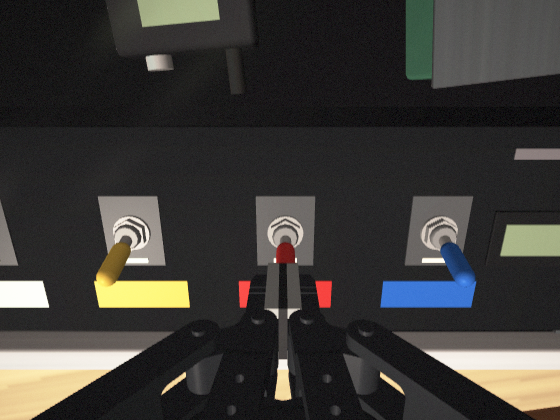

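The fingers now hide the red lever's end at (285,262), with no force. I'll check the heights by triangulating instead of assuming them.

```bash
python3 - <<'E'
from h import *
c=camera("wrist");o=get_obs();p=o["position"]
E=c["extrinsics"];print("cam pos",-E[:3,:3].T@E[:3,3],"tcp",p)
for dz in(0,-.011,-.0):print("tool",dz,px(c,p+[0,0,dz]))
cx=np.array([.982,-.190,0]);cy=np.array([.190,.982,0])
for n,b in(("blue",[.6412,.0656,0]),("red",[.6241,-.0227,0]),("yel",[.607,-.1111,0])):
    b=np.array(b);print(n,"pivot top",px(c,b+[0,0,.1285]),"tipON",px(c,b+.0095*cx+[0,0,.155]),"tape",px(c,b+.043*cx+[0,0,.118]))
# triangulate tape centres: wrist red tape/yellow/blue
t=camera("top");
for nm,uw,ut in(("yel",(142.5,294),(221.6,176.3)),("blue",(427.5,294),(143.25,159.2))):
    def L(c,u,v):
        a=ray(c,u,v,0);b=ray(c,u,v,.2);return a,(b-a)/np.linalg.norm(b-a)
    a,d=L(c,*uw);b,e=L(t,*ut);s=np.linalg.lstsq(np.c_[d,-e],b-a,rcond=None)[0];print(nm,a+s[0]*d,b+s[1]*e)
E
```

```text
cam pos [ 0.54375791 -0.00822697  0.31085241] tcp [ 0.62650563 -0.02424113  0.15347996]
tool 0 [281.65750199 264.46483278]
tool -0.011 [281.6840027  254.52034659]
tool -0.0 [281.65750199 264.46483278]
blue pivot top [442.97568472 239.4993964 ] tipON [462.82276246 278.53066366] tape [425.49577301 294.96635763]
red pivot top [283.59806884 239.0837414 ] tipON [283.72690403 278.10272345] tape [283.25160996 294.63964846]
yel pivot top [123.76582004 238.69782423] tipON [104.08108411 277.7068541 ] tape [140.62865473 294.33811225]
yel [ 0.64997186 -0.1188247   0.11660874] [ 0.64943466 -0.11916118  0.11650657]
blue [0.68362223 0.05903625 0.11707177] [0.68383244 0.0579333  0.11684065]
```

The heights agree. An upright lever would end at v≈260, and the red end is at v≈263, so the lever is nearly at its midpoint with the finger right behind it. A little further should snap it.

```bash
python3 -m inch '[{"slide":[-0.003,0.0005,0],"yaw":0},{"slide":[-0.005,0.001,0],"yaw":0},{"slide":[-0.006,0.001,0],"yaw":0},{"slide":[-0.006,0.001,0],"yaw":0}]'|grep -E "posi|ft"; python3 - <<'E'
from h import *
c=camera("wrist");cv2.imwrite("pics/w4.png",c["frame"][:,:,::-1])
E
```

```text
position: [0.6203, -0.0233, 0.1535]
ft_force: [0.9, -0.5, 0.2]
```

View pics/w4.png

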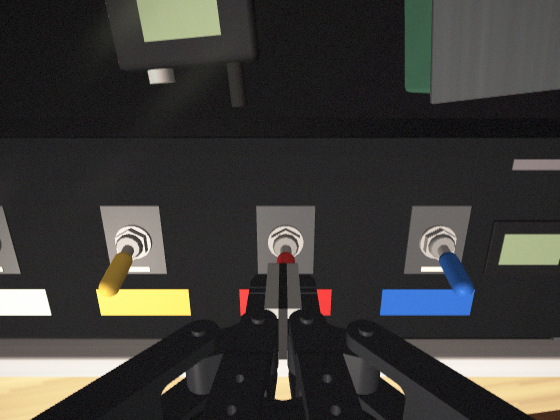

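The red sleeve base at (286,256) still lies like yellow's base, so the lever is unmoved and the fingers must be in front of or above it. I'll look from the side with the scene camera.

```bash
python3 - <<'E'
from h import *
c=camera("scene");o=get_obs();p=o["position"];u,v=px(c,p).astype(int);print(u,v,px(c,p-[0,0,.011]),px(c,[.6241+.0093,-.0227-.0018,.155]),u-50,v-60)
a=c["frame"][v-60:v+40,u-65:u+65,::-1]
w=camera("wrist")["frame"][220:320,220:350,::-1]
cv2.imwrite("pics/s5.png",np.vstack([cv2.resize(x,None,fx=3,fy=3,interpolation=cv2.INTER_CUBIC) for x in(a,w)]))
E
```

```text
358 165 [358.57246815 168.80714294] [362.88529167 167.07778208] 308 105
```

View pics/s5.png

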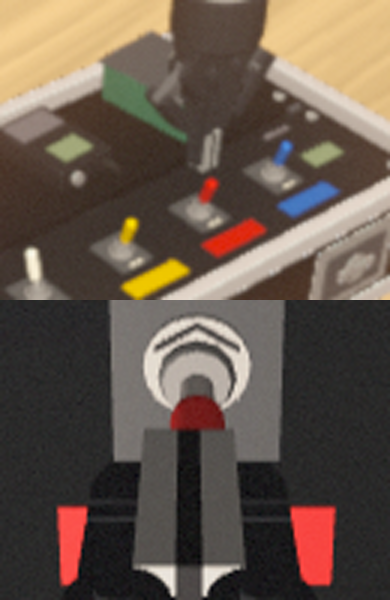

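From the side, the shut fingertips end at scene pixel ~(361,161), about 10 mm above the TCP level and just over the red lever's tip. The effective reach is therefore shorter than stated. I'll lift, retreat to the far side and descend 16 mm lower than before.

```bash
cat > lev.py <<'E'
from h import *
c=camera("scene");h=cv2.cvtColor(c["frame"],cv2.COLOR_RGB2HSV).astype(int)
cx=np.array([.982,-.190,0])
for n,b,lo,hi in(("red",[.6241,-.0227,0],0,8),("blue",[.6412,.0656,0],100,125),("yel",[.607,-.1111,0],18,35)):
    b=np.array(b);q=[px(c,b+s*cx+[0,0,.147]) for s in(.007,-.007)];m=((q[0]+q[1])/2).astype(int)
    H=h[m[1]-9:m[1]+9,m[0]-11:m[0]+12];k=(H[:,:,0]>=lo)&(H[:,:,0]<=hi)&(H[:,:,1]>130)&(H[:,:,2]>70)
    N,l,s,ce=cv2.connectedComponentsWithStats(k.astype(np.uint8))
    print(n,"ON",q[0].round(1),"OFF",q[1].round(1),"blobs",[(np.round(ce[i]+m-[11,9],1).tolist(),int(s[i,4])) for i in range(1,N) if s[i,4]>3])
E
python3 -m inch '[{"slide":[0,0,0.01],"yaw":0},{"slide":[0.02,-0.004,0.01],"yaw":0},{"slide":[0.043,-0.008,0.01],"yaw":0},{"slide":[0.043,-0.008,0.01],"yaw":0},{"slide":[0.043,-0.008,0],"yaw":0},{"slide":[0.043,-0.008,-0.008],"yaw":0},{"slide":[0.043,-0.008,-0.016],"yaw":0},{"slide":[0.043,-0.008,-0.016],"yaw":0},{"slide":[0.043,-0.008,-0.016],"yaw":0}]'|grep -E "posi|ft"; python3 lev.py; python3 -m inch '[{"slide":[-0.005,0.001,0],"yaw":0},{"slide":[-0.01,0.002,0],"yaw":0},{"slide":[-0.014,0.003,0],"yaw":0},{"slide":[-0.018,0.0035,0],"yaw":0},{"slide":[-0.021,0.004,0],"yaw":0},{"slide":[-0.021,0.004,0],"yaw":0}]'|grep -E "posi|ft"; python3 lev.py
```

```text
position: [0.6627, -0.031, 0.1368]
ft_force: [-0.1, 1.0, 0.8]
red ON [361.9 169.1] OFF [358.1 166.6] blobs [([362.1, 167.8], 42)]
blue ON [386.8 156.7] OFF [383.  154.3] blobs [([387.1, 155.5], 19)]
yel ON [335.4 182.4] OFF [331.7 179.6] blobs [([335.7, 181.0], 46)]
position: [0.6432, -0.0272, 0.1388]
ft_force: [3.6, -0.7, 5.3]
red ON [361.9 169.1] OFF [358.1 166.6] blobs [([360.4, 168.8], 21)]
blue ON [386.8 156.7] OFF [383.  154.3] blobs [([386.9, 154.9], 19)]
yel ON [335.4 182.4] OFF [331.7 179.6] blobs [([335.7, 181.0], 47)]
```

The finger meets the top of the lever's dome (force up and away), so the tip is still ~10 mm too high. I'll back off, go lower in two checked steps and push again.

```bash
python3 -m inch '[{"slide":[0.008,-0.0015,0],"yaw":0},{"slide":[0.016,-0.003,0],"yaw":0},{"slide":[0.016,-0.003,-0.003],"yaw":0},{"slide":[0.016,-0.003,-0.005],"yaw":0},{"slide":[0.016,-0.003,-0.005],"yaw":0}]'|grep -E "posi|ft";python3 lev.py; python3 -m inch '[{"slide":[0,0,-0.002],"yaw":0},{"slide":[0,0,-0.004],"yaw":0},{"slide":[0,0,-0.006],"yaw":0},{"slide":[0,0,-0.006],"yaw":0}]'|grep -E "posi|ft"
python3 - <<'E'
from h import *
c=camera("scene");o=get_obs();p=o["position"];u,v=px(c,p).astype(int);print(u,v)
a=c["frame"][v-60:v+40,u-65:u+65,::-1]
cv2.imwrite("pics/s6.png",cv2.resize(a,None,fx=5,fy=5,interpolation=cv2.INTER_CUBIC))
E
```

```text
position: [0.6578, -0.0305, 0.131]
ft_force: [-0.4, -1.3, 0.0]
red ON [361.9 169.1] OFF [358.1 166.6] blobs [([362.0, 167.8], 42)]
blue ON [386.8 156.7] OFF [383.  154.3] blobs [([387.0, 155.2], 20)]
yel ON [335.4 182.4] OFF [331.7 179.6] blobs [([335.8, 180.9], 48)]
position: [0.6582, -0.0302, 0.1259]
ft_force: [-0.9, 0.2, -0.6]
368 181
```

View pics/s6.png

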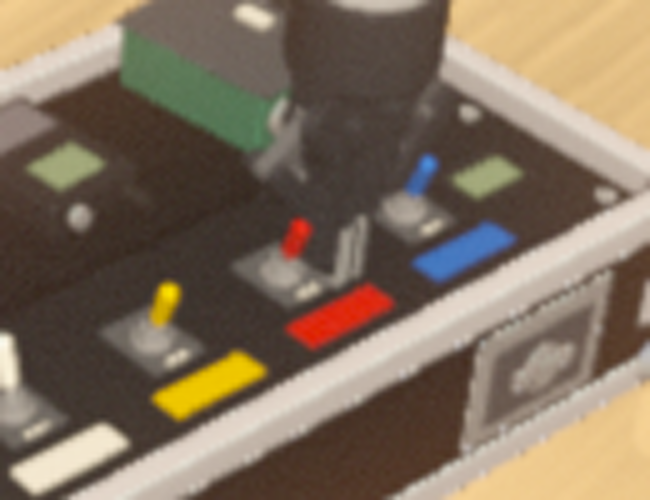

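The fingertip now hangs at (340,280) in the crop, just beyond the red lever and below its tip, with no contact force. Now I'll push.

```bash
python3 -m inch '[{"slide":[-0.005,0.001,0],"yaw":0},{"slide":[-0.009,0.0015,0],"yaw":0},{"slide":[-0.012,0.002,0],"yaw":0},{"slide":[-0.015,0.003,0],"yaw":0},{"slide":[-0.015,0.003,0],"yaw":0}]'|grep -E "posi|ft";python3 lev.py; python3 -m inch '[{"slide":[-0.003,0.0005,0],"yaw":0},{"slide":[-0.005,0.001,0],"yaw":0},{"slide":[-0.005,0.001,0],"yaw":0}]'|grep -E "posi|ft";python3 lev.py
```

```text
position: [0.6438, -0.0274, 0.1273]
ft_force: [2.9, -0.9, 2.2]
red ON [361.9 169.1] OFF [358.1 166.6] blobs [([359.8, 168.4], 15)]
blue ON [386.8 156.7] OFF [383.  154.3] blobs [([387.0, 155.0], 20)]
yel ON [335.4 182.4] OFF [331.7 179.6] blobs [([335.7, 181.0], 47)]
position: [0.6375, -0.026, 0.1259]
ft_force: [0.4, 0.7, -0.3]
red ON [361.9 169.1] OFF [358.1 166.6] blobs [([357.4, 165.4], 40)]
blue ON [386.8 156.7] OFF [383.  154.3] blobs [([387.0, 155.0], 20)]
yel ON [335.4 182.4] OFF [331.7 179.6] blobs [([335.7, 181.0], 47)]
```

Red has snapped OFF (blob at the OFF position), and blue and yellow are unmoved. Retreat, lift, cross to blue and make the same push.

```bash
python3 -m inch '[{"slide":[0.01,-0.002,0],"yaw":0},{"slide":[0.02,-0.004,0],"yaw":0},{"slide":[0.02,-0.004,0.025],"yaw":0},{"slide":[0.02,-0.004,0.05],"yaw":0},{"slide":[0.03,0.03,0.05],"yaw":0},{"slide":[0.038,0.06,0.05],"yaw":0},{"slide":[0.038,0.084,0.05],"yaw":0},{"slide":[0.038,0.084,0.05],"yaw":0},{"slide":[0.038,0.084,0.05],"yaw":0}]'|grep -E "posi|ft";  python3 -m inch '[{"slide":[0,0,-0.02],"yaw":0},{"slide":[0,0,-0.035],"yaw":0},{"slide":[0,0,-0.045],"yaw":0},{"slide":[0,0,-0.05],"yaw":0},{"slide":[0,0,-0.05],"yaw":0}]'|grep -E "posi|ft"; python3 lev.py
```

```text
position: [0.676, 0.0599, 0.1756]
ft_force: [0.5, -1.1, -0.2]
position: [0.6758, 0.0568, 0.1252]
ft_force: [-0.7, 0.0, -0.4]
red ON [361.9 169.1] OFF [358.1 166.6] blobs [([358.1, 165.2], 56)]
blue ON [386.8 156.7] OFF [383.  154.3] blobs [([387.1, 155.1], 22)]
yel ON [335.4 182.4] OFF [331.7 179.6] blobs [([335.7, 181.0], 46)]
```

```bash
python3 -m inch '[{"slide":[-0.005,0.001,0],"yaw":0},{"slide":[-0.009,0.0015,0],"yaw":0},{"slide":[-0.012,0.002,0],"yaw":0},{"slide":[-0.015,0.003,0],"yaw":0},{"slide":[-0.018,0.0035,0],"yaw":0},{"slide":[-0.021,0.004,0],"yaw":0},{"slide":[-0.021,0.004,0],"yaw":0}]'|grep -E "posi|ft";python3 lev.py
```

```text
position: [0.6545, 0.0621, 0.1264]
ft_force: [-0.3, -0.1, -0.8]
red ON [361.9 169.1] OFF [358.1 166.6] blobs [([358.2, 165.3], 57)]
blue ON [386.8 156.7] OFF [383.  154.3] blobs [([382.5, 152.5], 22)]
yel ON [335.4 182.4] OFF [331.7 179.6] blobs [([335.7, 180.9], 49)]
```

Blue is OFF too. Retreat, lift clear and verify.

```bash
python3 -m inch '[{"slide":[0.01,-0.002,0],"yaw":0},{"slide":[0.02,-0.004,0],"yaw":0},{"slide":[0.02,-0.004,0.03],"yaw":0},{"slide":[0.02,-0.004,0.06],"yaw":0},{"slide":[0.02,-0.004,0.09],"yaw":0},{"slide":[0.02,-0.004,0.12],"yaw":0},{"slide":[0.02,-0.004,0.12],"yaw":0},{"slide":[0.02,-0.004,0.12],"yaw":0},{"slide":[0.02,-0.004,0.12],"yaw":0}]'|grep -E "clock|posi|ft";python3 lev.py
python3 - <<'E'
from h import *
c=camera("scene")["frame"][90:250,200:460,::-1]
cv2.imwrite("pics/s7.png",cv2.resize(c,None,fx=3,fy=3,interpolation=cv2.INTER_CUBIC))
E
```

```text
clock: 10.2
position: [0.6751, 0.0578, 0.2454]
ft_force: [-0.1, -1.0, -0.3]
red ON [361.9 169.1] OFF [358.1 166.6] blobs [([358.1, 165.2], 56)]
blue ON [386.8 156.7] OFF [383.  154.3] blobs [([382.9, 153.1], 27)]
yel ON [335.4 182.4] OFF [331.7 179.6] blobs [([335.7, 181.0], 46)]
```

View pics/s7.png

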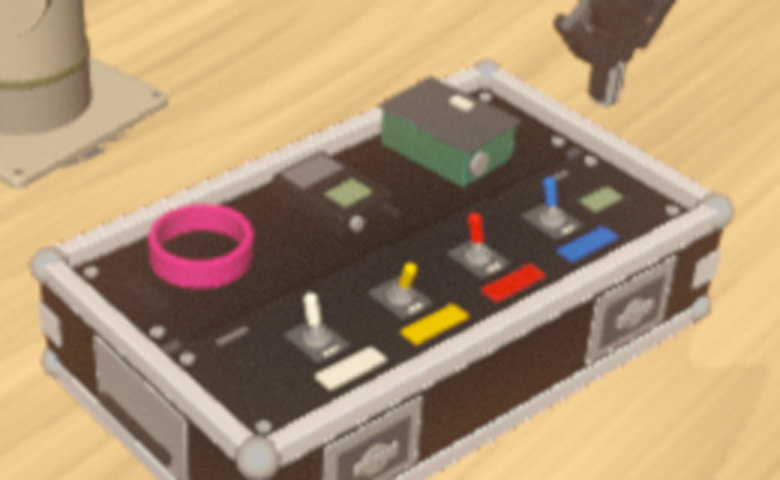

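The picture shows red (475,228) and blue (550,192) leaning near (OFF). Yellow (408,274) is still ON, white is as before, the loose items are in place and the gripper is clear.

```bash
python3 -c "from workcell import *; print(hand_in())"
```

```text
the job is handed in; nothing more can be done
None
```

Red (amplifiers) was pushed OFF first, then blue (mixing desk); yellow, white and the things on the case are as they were, the arm is clear, and the job was handed in at about 10 s of the 35 s allowed.

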